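# Close up a row of cartons on the banding fence

### The job

Two cartons are to be banded together: stand the taller of the two smaller cartons beside the big carton at the plywood fence, long side to long side and small end against the fence, and close up the row so that the cartons are flush with each other and with the stop block clamped on the fence. Nip the row up against the stop with a steady push of about 15 N for a moment (at least 8 N must reach the big carton, never 30 N, or the card crushes), then let go and leave the row standing closed. Leave the flat carton, the tape, the label roll and the envelopes alone.

Things in the scene. Friction and masses are not known exactly. Their poses are not given: they have to be found in the camera images.
- fence: Fixed plywood fence, 22 mm thick, 45 mm high. Origin: on its inner face at bench level; x points square into it (away from the robot), y along it to the left. Inner face: x = 0, y -55 to 270 mm. Cartons stand on the bench at x < 0. A 22 x 112 x 45 mm stop block is clamped square to it, right of the big carton, its face anywhere from y = -15 to 20 mm: its place is not reported, find it by touch.
- tall_carton: Big brown carton at the fence, 65 (x) by 120 (y) by 81 (z) mm, rigid, 0.17 to 0.35 kg, loose. Origin: centre of its underside; y along its length. Starts with a small end within 5 mm of the fence, right long side 6 to 50 mm short of the stop block; slides with 1 to 5 N of friction when pushed, and resists more only at the stop. The row can jam there askew: a second push at the open end squares it.
- loose_carton: Loose whitish carton to be added left of the big one, 60 (x) by 100 (y) by 50 (z) mm, rigid, 0.14 to 0.28 kg, slides with 0.5 to 4 N. Origin: centre of its underside; y along its length. Starts left of the fence or far right beyond the bag sealer. Gripped by its 60 mm width, a finger stands on the side that must touch the neighbour. In the closed row the centres are 62.5 mm apart across the joint.
- flat_carton: Bystander: smaller, flatter blue-green carton, 55 (x) by 90 (y) by 40 (z) mm; origin at the centre of its underside. Stands in the other one of the two places where the loose carton may start.
- tape: Bystander: roll of packing tape lying flat, 92 mm across, 48 mm high; origin at the centre of its underside. Beyond the fence's left end.
- label_roll: Bystander: white label roll standing flat, 91 mm across, 58 mm high; origin at the centre of its underside. At the right, beyond the right-hand carton place.
- envelopes: Bystander: banded bundle of white envelopes, 104 by 224 by 38 mm, behind the blue bag sealer; origin at the centre of its underside. The sealer is fixed at about x 0.53, y -0.15, some 0.35 m long in y and lower than 0.15 m.

How it is judged (in metres and radians):
On the way:
1. the row is nipped up: the loose carton presses the big one against the stop with at least 8 N (the big carton alone slides away at 5 N) (contact force between loose_carton and tall_carton above 8 N and y of tall_carton in the frame of fence below 0.0575 m and distance of tall_carton from where it was at the start of the episode above 0.005 m), for 0.2 s.
At the end, for the whole second after the job is handed in: The loose carton stands left of the big one, long side to long side with no gap over 3 mm, the big carton moved along to the stop; small ends within 5 mm of the fence, both square to the fence within 0.025 rad, upright, flat on the bench and at rest (x of loose_carton in the frame of tall_carton between -0.0655 and 0.0655 m and (x of loose_carton in the frame of tall_carton above 0.058 m or x of loose_carton in the frame of tall_carton below -0.058 m) and y of loose_carton in the frame of fence between 0.075 and 0.12 m and y of tall_carton in the frame of fence between 0.012 and 0.0575 m and distance of tall_carton from where it was at the start of the episode above 0.005 m and x of tall_carton in the frame of fence between -0.066 and -0.056 m and x of loose_carton in the frame of fence between -0.055 and -0.046 m and angle between the x axis of each of loose_carton, tall_carton and the y axis of fence, either way round below 0.025 rad and angle between each of loose_carton, tall_carton's own z axis and vertical below 0.06 rad and height (world z) of each of loose_carton, tall_carton below 0.004 m and linear speed of each of loose_carton, tall_carton below 0.01 m/s); the robot touches nothing.
It fails at once if the cartons are crushed: more than 30 N between them (contact force between loose_carton and tall_carton above 30 N).
It fails at once if a bystander is moved by more than 20 mm (distance of any of flat_carton, tape, label_roll, envelopes from where it was at the start of the episode above 0.02 m).
It also fails if it takes over 72 s, if anything falls off the work surface, if the arm or the gripper's body presses on something with over 40 N, if the wrist force passes 120 N, or if a joint passes its speed limit or range.

### The arm

A 7-joint arm with a two-finger parallel gripper is mounted at the origin on a cart in front of the work surface, level with it; the furniture and walls round the work are solid. World frame = base frame: x ahead of the robot, y to its left, z up, the work surface at z = 0. Lengths are in mm, angles in rad, forces in N, time in s.
With the tool pointing down it reaches from about 350 to 900 mm from the base axis. Payload 8.1 kg.
Tool frame: the origin (TCP) lies at the centre of the arm's flange, where the gripper is bolted on; the fingertips stand 178 mm ahead of it and the grasp point (between the pads) lies arm.hold_point_z ahead of it (arm.hold_point_z is the distance from the TCP to the grasp point, in mm); z points along the fingers, y is the line along which they close (so a half turn about z gives the same grasp; the last joint's range is limited). The gripper opens to 92 mm and grips with 3 to 60 N. Pads are 19 mm wide; open, the fingers measure 130 mm over their backs; the gripper's body (75 mm by 190 mm) begins 47 mm behind the grasp point.
Start: joints at [-1.43, 0.434, 0.025, 1.573, -0.012, 1.134, -0.075], TCP at [150.894, 606.518, 404.742] pointing down, gripper open.
Joint ranges: [-2.62, 2.62], [-0.44, 2.09], [-1.27, 1.32], [0.08, 2.57], [-1.32, 4.46], [0.12, 2], [-2.74, 2.74]. Speed limits (rad/s): [2.22, 2.22, 3.01, 3.01, 3.14, 3.14, 3.14].

### API

Orientations are given as a unit quaternion [x, y, z, w].
In Python, from rig import arm gives the robot as it stands.
- The arm moves only by the shell command python3 drive.py 'ROWS' [FORCE]. ROWS is rows parted by semicolons, their numbers by spaces, 1 to 8 of them, each of 7 numbers: a rotation vector rx, ry, rz in rad, then dx, dy, dz in mm, then the opening from 0.0 (shut) to 1.0 (fully open); each row shifts and turns the commanded pose from where the row before left it, along the tool's axes as they then stand; what a row does not reach is not made up. A row lasts 1/12 s, in which the tool goes at most 41.7 mm and 0.125 rad, less where a joint would pass 70% of its speed; a pose out of reach is approached as far as the arm can. The fingers move at their own pace and stop on an object; FORCE is the grip in N (left out, the last holds). Time passes only in rows, so rows that do not move let the fingers close. It prints the time, the measured TCP pose, the force, the opening and the grip force at its end.
- arm.get_obs(): the state, without advancing time (a new reading comes with each control period).
- arm.snapshot(name): name is "scene" or "top" or "wrist"; returns the picture (384x512x3 uint8, red, green, blue); there is no depth.
- arm.camera_params(name): a dict with "fx", "fy", "cx", "cy" (pixels), "rvec" (rotation vector, rad) and "tvec" (3), from world to camera coordinates, as OpenCV has them. Camera axes: x right, y down, z forward; pixel columns grow to the right and rows downward; lengths in mm; the calibration is good to about 2 mm. A picture is of the moment at which its call begins: read the wrist's pose just before it. camera_params takes no time and is no camera call; for the wrist camera it gives the pose at the moment of the call.
- arm.finish_job(): hands the job in; it is judged then, once.
The state is a dict: "time": time; "q": joint angles; "joint_vel": joint speeds; "tau": joint torques, N m; "tcp_pos": TCP position; "tool_rot": TCP orientation; "force": force on the tool from outside, world axes, zero at the start; "wrist_torque": the same for the moment, N m; "grip_width": opening from 0.0 (shut) to 1.0 (fully open); "gripper_force": force on a finger pad.
Only numpy, scipy, OpenCV 4.12 (cv2) and the standard library are available. Lean on these libraries where they do the work, as an engineer would, in place of code of your own. Each camera call takes 0.05 s, during which the arm holds its last target. There are 200 camera calls.

## Working session

There is one attempt and no reset: what is moved stays moved. The work goes in short steps, Python scripts to look and compute and a shell command to move; the robot and the scene stay as the last step left them, time stands still between calls to the robot, and variables do not carry over. Pictures are saved under pics/ and viewed, at most 12 in all, crops included, and the job is handed in when it is done.

```bash
ls; mkdir -p pics
python3 - <<'E'
from rig import arm
import cv2
print(arm.get_obs(), arm.hold_point_z)
for n in("scene","top"):
    cv2.imwrite(f"pics/{n}0.png",arm.snapshot(n)[:,:,::-1]); print(n,arm.camera_params(n))
E
```

```text
drive.py
pics
rig.py
{'time': 0.0, 'q': array([-1.42963696,  0.43518026,  0.02497667,  1.57411647, -0.01159087,
        1.13400457, -0.07510254]), 'joint_vel': array([ 0.0014852 ,  0.00051822,  0.00133306, -0.00074489,  0.00165865,
       -0.00137648,  0.00128329]), 'tau': array([ 2.06208147e-04, -6.67886281e+01,  9.84951854e-01, -3.14448094e+01,
       -6.05825731e-02,  4.30242950e-02,  1.63061359e-04]), 'tcp_pos': array([150.82154694, 606.27529591, 403.96385699]), 'tool_rot': array([ 1.21613873e-01,  9.92577178e-01, -7.81641843e-04, -1.97552617e-05]), 'force': array([-0.14792531, -0.54362925, -0.21594829]), 'wrist_torque': array([-0.01695217, -0.06296956,  0.00833836]), 'gripper_force': 0.0, 'grip_width': 1.0000544204160733} 159.20000000000002
scene {'fx': 369.20113648605593, 'fy': 369.20113648605593, 'cx': 250.3254096832925, 'cy': 191.81663108714773, 'rvec': array([ 1.95572226, -0.80341695,  0.4718266 ]), 'tvec': array([-372.601686  ,  223.30357482, 1150.83622113])}
top {'fx': 352.09279825806846, 'fy': 352.09279825806846, 'cx': 255.32388344556728, 'cy': 195.44465616453283, 'rvec': array([ 2.08062419, -2.13575479,  0.23621946]), 'tvec': array([  45.20461809,  564.01937838, 1237.74650115])}
```

View pics/scene0.png

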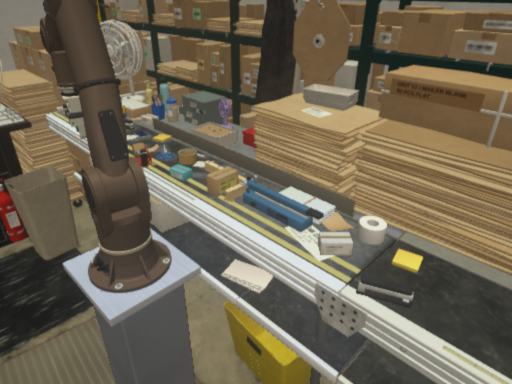

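View pics/top0.png

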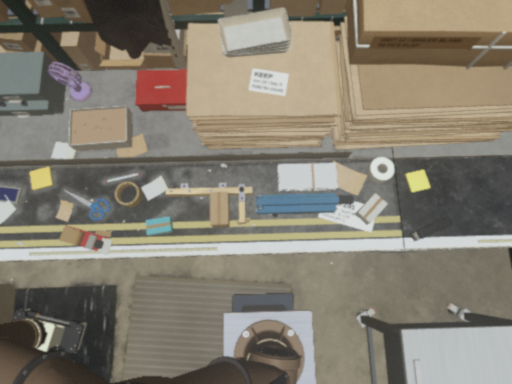

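The scene view shows the big carton at (222,180), the whitish carton at (335,242) on the right, and the flat blue-green one at (180,172). In the top view these are at (220,207), (371,207) and (158,225), with the fence from (168,190) to (252,190) and the stop at (242,203). Next I'll enlarge crops to get corner positions.

```bash
cat > h.py <<'E'
import numpy as np, cv2
from rig import arm
def ray(cp,uv):
    R=cv2.Rodrigues(np.array(cp["rvec"]))[0]; t=np.array(cp["tvec"])
    d=R.T@np.array([(uv[0]-cp["cx"])/cp["fx"],(uv[1]-cp["cy"])/cp["fy"],1]); return -R.T@t,d
def atz(cp,uv,z):
    o,d=ray(cp,uv); return o+d*(z-o[2])/d[2]
def tri(obs): # [(cp,uv),...] least-squares ray meeting
    A=0;b=0
    for cp,uv in obs:
        o,d=ray(cp,uv); d=d/np.linalg.norm(d); P=np.eye(3)-np.outer(d,d); A=A+P; b=b+P@o
    return np.linalg.solve(A,b)
def proj(cp,p): return cv2.projectPoints(np.array([p],float),np.array(cp["rvec"]),np.array(cp["tvec"]),np.array([[cp["fx"],0,cp["cx"]],[0,cp["fy"],cp["cy"]],[0,0,1]]),None)[0].ravel()
E
python3 - <<'E'
from h import *
t=cv2.imread("pics/top0.png"); s=cv2.imread("pics/scene0.png")
r=lambda a,f:cv2.resize(a,None,fx=f,fy=f,interpolation=cv2.INTER_CUBIC)
a=r(t[175:240,150:270],5)   # 600x325
b=r(t[180:240,340:400],4)  # 240x240
c=r(s[210:265,300:360],4)  #240x220
o=np.zeros((590,600,3),np.uint8); o[:325]=a; o[330:570,:240]=b; o[330:550,300:540]=c
cv2.imwrite("pics/c1.png",o)
cp=arm.camera_params("top")
for n,uv in dict(big=(220,207),loose=(371,207),flat=(158,225),stop=(242,203),f0=(168,192),f1=(252,190)).items(): print(n,atz(cp,uv,45).round())
E
```

```text
big [528. 163.  45.]
loose [ 514. -398.   45.]
flat [467. 390.  45.]
stop [541.  81.  45.]
f0 [590. 357.  45.]
f1 [590.  42.  45.]
```

View pics/c1.png

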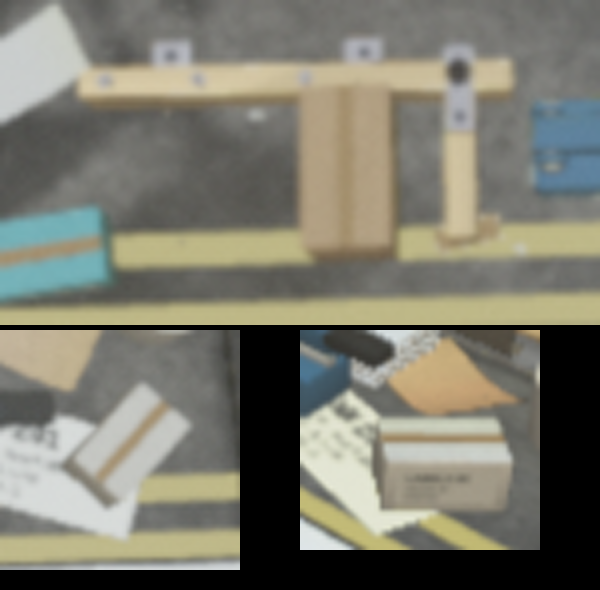

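The crops show the loose carton's top corners in the top view at about (375.7,193.5), (387.5,203.2), (368.2,221.7) and (356.5,213), and in the scene view at about (321,232), (350,232), (353,242) and (320,241). I also have the fence's inner edge, the big carton's lid corners and the stop's left face.

Run:
```python
from h import *
T=arm.camera_params("top");S=arm.camera_params("scene")
L=[(375.7,193.5),(387.5,203.2),(368.2,221.7),(356.5,213)]
P=[atz(T,u,50) for u in L]
for p in P: print(p.round(),proj(S,p).round(1))
c=np.mean(P,0);print("c",c.round(), [np.linalg.norm(P[i]-P[i-1]).round() for i in range(4)])
e=(P[0]-P[3]+P[1]-P[2]); print("yaw long",np.arctan2(e[1],e[0]))
# height from the two views: corners (top vs scene)
for a,b in [(P[0],None)]:pass
sc=np.array([(321.2,232),(350,232),(353,242),(320,241.2)]).mean(0)
print("tri centre",tri([(T,np.mean(L,0)),(S,sc)]).round(1))
f=lambda x,y:(150+x/5,175+y/5)
print("fence",atz(T,f(80,98),45).round(),atz(T,f(512,91),45).round())
print("stop",[atz(T,f(443,y),45).round() for y in(135,230)])
B=[atz(T,f(*u),81) for u in[(303,87),(391,85),(393,247),(300,248)]];print("big",np.round(B),np.mean(B,0).round())
print("wristcam",arm.camera_params("wrist"))
```

```text
[ 563. -419.   50.] [348.6 232. ]
[ 525. -459.   50.] [353.  242.2]
[ 458. -381.   50.] [320.  240.5]
[ 492. -341.   50.] [316.1 231.1]
c [ 510. -400.   50.] [np.float64(106.0), np.float64(55.0), np.float64(103.0), np.float64(52.0)]
yaw long -0.8449402015261751
tri centre [ 511.7 -402.5   47.7]
fence [581. 364.  45.] [578.  41.  45.]
stop [array([545.,  93.,  45.]), array([474.,  94.,  45.])]
big [[576. 193.  81.]
 [576. 129.  81.]
 [457. 129.  81.]
 [458. 195.  81.]] [517. 161.  81.]
wristcam {'fx': 269.62873453656664, 'fy': 269.62873453656664, 'cx': 256.0926343106618, 'cy': 191.26868552637532, 'rvec': array([-2.30714802, -1.80253659, -0.23399196]), 'tvec': array([-624.53903897,  -31.06350092,  388.98494723])}
```
Great. Loose at (511,-402), height ~50, long axis yaw -0.845 (mod pi). Fence inner face x≈580, y from 41 to 364? ranges -55..270 -> origin y ≈ 95. Stop face at fence y ≈ -1... left face of stop world y≈ 93-94 → but stop is on right; its face y=94 → fence y≈-1. Nice. Fence yaw ≈ small: (581-578)/323 = 0.01 rad. Refine with the wrist camera later.

The loose carton is at (511,-402), about 50 high, with its long axis at yaw -0.845. The fence face is at x≈580 and the stop face at y≈94. The big carton is at (517,161). I'll turn the tool first, then go over by a waypoint.

Add to h.py:
```python
from scipy.spatial.transform import Rotation as Ro
def st(): 
    o=arm.get_obs(); R=Ro.from_quat(o["tool_rot"]).as_matrix()
    print("t",round(o["time"],2),"tcp",o["tcp_pos"].round(1),"yawy",round(np.arctan2(R[1,1],R[0,1]),4),"z",R[:,2].round(4),"F",o["force"].round(1),"w",round(o["grip_width"],2),"gf",round(o["gripper_force"],1)); return o,R
def d(target):
    o,R=st(); print("tool delta",(R.T@(np.array(target,float)-o["tcp_pos"])).round(1))
def snap(n,f):
    cp=arm.camera_params(n); cv2.imwrite("pics/"+f,arm.snapshot(n)[:,:,::-1]); np.save("pics/"+f+".npy",cp,allow_pickle=True); return cp
```

```bash
python3 drive.py '0 0 0.12 0 0 0 1;0 0 0.12 0 0 0 1;0 0 0.12 0 0 0 1;0 0 0.12 0 0 0 1;0 0 0.12 0 0 0 1;0 0 0 0 0 0 1'
python3 -c "
from h import *
d([550,150,400]);o,R=st();print(R.T@[-39,-552,0])"
```

```text
time: 0.6
tcp_pos: [150.7, 606.4, 404.3]
tool_rot: [0.412, 0.911, -0.0, 0.0]
force: [-0.9, -0.8, -0.2]
grip_width: 1.002
gripper_force: 0.0
t 0.6 tcp [150.7 606.4 404.3] yawy 0.7213 z [ 0.e+00 -9.e-04 -1.e+00] F [-0.9 -0.8 -0.2] w 1.0 gf 0.0
tool delta [-606.4   -1.6    4.7]
t 0.6 tcp [150.7 606.4 404.3] yawy 0.7213 z [ 0.e+00 -9.e-04 -1.e+00] F [-0.9 -0.8 -0.2] w 1.0 gf 0.0
[-388.7556928 -393.8194513    0.5010873]
```

```bash
python3 drive.py '0 0 0 -38 0 0 1;0 0 0 -38 0 0 1;0 0 0 -38 0 0 1;0 0 0 -38 0 0 1;0 0 0 -38 0 0 1;0 0 0 -38 0 0 1;0 0 0 -38 0 0 1;0 0 0 -38 0 0 1' >/dev/null
python3 drive.py '0 0 0 -38 0 0 1;0 0 0 -38 0 0 1;0 0 0 -38 0 0 1;0 0 0 -38 0 0 1;0 0 0 -38 0 0 1;0 0 0 -38 0 0 1;0 0 0 -38 0 0 1;0 0 0 0 0 0 1'
python3 -c "
from h import *
cp=snap('wrist','w1.png')
R=cv2.Rodrigues(cp['rvec'])[0];print('cam',-R.T@cp['tvec'],'axes',R.round(2))
d([511,-402,400])"
```

```text
time: 1.93
tcp_pos: [533.7, 173.2, 405.0]
tool_rot: [0.412, 0.911, -0.001, 0.002]
force: [-0.0, -0.6, 0.4]
grip_width: 0.998
gripper_force: 0.0
cam [487.72986921 224.68150934 384.14369579] axes [[ 0.75  0.66  0.  ]
 [ 0.64 -0.73  0.26]
 [ 0.17 -0.19 -0.97]]
t 1.98 tcp [531.8 176.4 404.7] yawy 0.7237 z [ 0.0011 -0.0021 -1.    ] F [0.4 0.9 0.1] w 1.0 gf 0.0
tool delta [-419.6 -398.6    5.8]
```

View pics/w1.png

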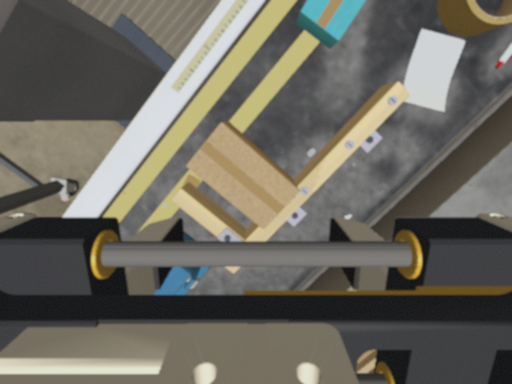

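The wrist view shows the big carton with lid corners near (225,123), (299,188), (262,227) and (189,163). The stop lies along (180,193) to (245,240), and the fence runs from (245,240) up to (400,90). Now I'll go over the loose carton.

```bash
R='0 0 0 -26 -25 0 1'
python3 drive.py '0 0 0 -26 -25 0 1;0 0 0 -26 -25 0 1;0 0 0 -26 -25 0 1;0 0 0 -26 -25 0 1;0 0 0 -26 -25 0 1;0 0 0 -26 -25 0 1;0 0 0 -26 -25 0 1;0 0 0 -26 -25 0 1' >/dev/null
python3 drive.py '0 0 0 -26 -25 0 1;0 0 0 -26 -25 0 1;0 0 0 -26 -25 0 1;0 0 0 -26 -25 0 1;0 0 0 -26 -25 0 1;0 0 0 -26 -25 0 1;0 0 0 -26 -25 0 1;0 0 0 0 0 0 1' >/dev/null
python3 drive.py '0 0 0 -23 -20 0 1;0 0 0 0 0 0 1;0 0 0 0 0 0 1;0 0 0 0 0 0 1'
python3 -c "
from h import *
d([511,-402,400])
snap('wrist','w2.png')"
```

```text
time: 3.65
tcp_pos: [509.5, -389.3, 404.3]
tool_rot: [0.408, 0.913, 0.001, -0.0]
force: [-1.1, -0.8, -0.3]
grip_width: 1.003
gripper_force: 0.0
t 3.65 tcp [ 509.5 -389.3  404.3] yawy 0.7295 z [-4.0e-04  1.3e-03 -1.0e+00] F [-1.1 -0.8 -0.3] w 1.0 gf 0.0
tool delta [-10.5  -7.3   4.3]
```

View pics/w2.png

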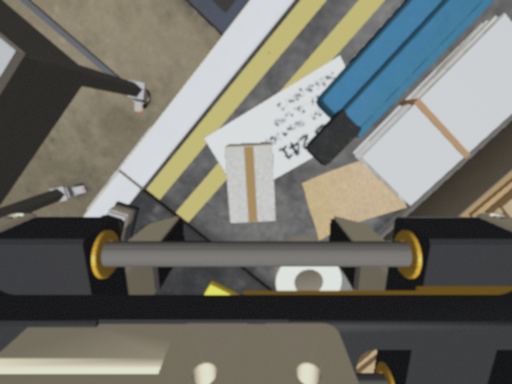

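The wrist view shows the loose carton with lid corners at (227,145), (271,143), (275,221) and (230,222). The label roll is at (309,281) and the sealer's near end at (320,145).

Run:
```python
from h import *
W=np.load("pics/w2.png.npy",allow_pickle=True).item();T=arm.camera_params("top")
L=[(227,145),(271,143),(275,221),(230,222)]
P=np.array([atz(W,u,50) for u in L]); print(P.round(),P.mean(0).round(1))
e=P[0]-P[3]+P[1]-P[2];print("yaw long",np.arctan2(e[1],e[0]),"w dir",np.arctan2(*((P[0]-P[1]+P[3]-P[2])[[1,0]])))
t=[(356.5,213),(368.2,221.7),(387.5,203.2),(375.7,193.5)]
import itertools
for s in range(4): # match order by nearest in xy
    j=min(range(4),key=lambda k:np.hypot(*(atz(T,t[k],50)-P[s])[:2])); print(tri([(W,L[s]),(T,t[j])]).round(1))
print("roll",atz(W,(309,281),58).round(),"sealer end",atz(W,(310,147),60).round(),atz(W,(330,163),60).round())
```

```text
[[ 456. -383.   50.]
 [ 495. -345.   50.]
 [ 568. -417.   50.]
 [ 524. -457.   50.]] [ 510.8 -400.6   50. ]
yaw long 2.3388263206380335 w dir -2.3793585639198787
[ 457.5 -382.4   48.1]
[ 495.7 -346.1   31.5]
[ 558.  -409.5   78.2]
[ 514.  -436.5  108. ]
roll [ 659. -448.   58.] sealer end [ 532. -318.   60.] [ 563. -315.   60.]
```

```bash
python3 -c "
from h import *
d([521,-412,198])"
```

```text
t 3.7 tcp [ 509.6 -388.9  404.4] yawy 0.7299 z [-1.0e-04  1.4e-03 -1.0e+00] F [ 0.7 -1.1 -0.4] w 1.0 gf 0.0
tool delta [-25.   -7.1 206.3]
```

```bash
python3 drive.py '0 0 -0.02 -25 -7 0 1;0 0 0 0 0 30 1;0 0 0 0 0 30 1;0 0 0 0 0 30 1;0 0 0 0 0 30 1;0 0 0 0 0 30 1;0 0 0 0 0 0 1;0 0 0 0 0 0 1' 30
python3 -c "
from h import *
d([521,-412,198])"
```

```text
time: 4.37
tcp_pos: [520.6, -412.2, 253.9]
tool_rot: [0.399, 0.917, 0.001, -0.002]
force: [0.3, -1.0, 0.7]
grip_width: 0.995
gripper_force: 0.0
t 4.37 tcp [ 520.6 -412.2  253.9] yawy 0.7489 z [-0.0024  0.0024 -1.    ] F [ 0.3 -1.   0.7] w 1.0 gf 0.0
tool delta [-0.2  0.4 55.9]
```

```bash
python3 drive.py '0 0 0 0 0 20 1;0 0 0 0 0 20 1;0 0 0 0 0 16 1;0 0 0 0 0 0 1;0 0 0 0 0 0 0;0 0 0 0 0 0 0;0 0 0 0 0 0 0;0 0 0 0 0 0 0' 30
python3 drive.py '0 0 0 0 0 0 0;0 0 0 0 0 0 0;0 0 0 0 0 0 0;0 0 0 0 0 0 0;0 0 0 0 0 0 0'
```

```text
time: 5.03
tcp_pos: [520.9, -414.2, 200.4]
tool_rot: [0.4, 0.916, -0.0, 0.001]
force: [0.1, -0.5, 1.0]
grip_width: 0.761
gripper_force: 0.0
time: 5.45
tcp_pos: [520.8, -413.9, 199.6]
tool_rot: [0.4, 0.916, 0.0, 0.001]
force: [-0.6, 1.8, 6.6]
grip_width: 0.653
gripper_force: 29.9
```

Gripped at 60 mm, as expected. I'll lift clear of the sealer.

```bash
python3 drive.py '0 0 0 0 0 -10 0;0 0 0 0 0 -30 0;0 0 0 0 0 -35 0;0 0 0 0 0 -35 0;0 0 0 0 0 -35 0;0 0 0 0 0 -35 0;0 0 0 0 0 -30 0;0 0 0 0 0 0 0'
python3 - <<'E'
from h import *
W=np.load("pics/w1.png.npy",allow_pickle=True).item()
a,b=atz(W,(303,190),45),atz(W,(388,83),45); print(a.round(),b.round())
d([525,270,400])
E
```

```text
time: 6.12
tcp_pos: [520.5, -415.3, 416.2]
tool_rot: [0.401, 0.916, -0.001, 0.005]
force: [0.8, -1.3, -1.4]
grip_width: 0.655
gripper_force: 29.9
[593. 198.  45.] [578. 358.  45.]
t 6.12 tcp [ 520.5 -415.3  416.2] yawy 0.7463 z [ 0.0077 -0.0058 -1.    ] F [ 0.8 -1.3 -1.4] w 0.66 gf 29.9
tool delta [500.2 468.5  12.2]
```

```bash
python3 drive.py '0 0 0 26 25 0 0;0 0 0 26 25 0 0;0 0 0 26 25 0 0;0 0 0 26 25 0 0;0 0 0 26 25 0 0;0 0 0 26 25 0 0;0 0 0 26 25 0 0;0 0 0 26 25 0 0' >/dev/null
python3 drive.py '0 0 0 26 25 0 0;0 0 0 26 25 0 0;0 0 0 26 25 0 0;0 0 0 26 25 0 0;0 0 0 26 25 0 0;0 0 0 26 25 0 0;0 0 0 26 25 0 0;0 0 0 26 25 0 0' >/dev/null
python3 drive.py '0 0 0 26 24 0 0;0 0 0 26 24 0 0;0 0 0 26 24 0 0;0 0 -0.118 0 0 0 0;0 0 -0.118 0 0 0 0;0 0 -0.118 0 0 0 0;0 0 -0.118 0 0 0 0;0 0 -0.118 0 0 0 0' >/dev/null
python3 drive.py '0 0 -0.118 0 0 0 0;0 0 -0.118 0 0 0 0;0 0 0 0 0 0 0;0 0 0 0 0 0 0;0 0 0 0 0 0 0'
python3 -c "
from h import *
d([525,270,398]); snap('wrist','w3.png')"
```

```text
time: 8.53
tcp_pos: [531.1, 269.0, 408.6]
tool_rot: [0.001, 1.0, -0.0, -0.0]
force: [-0.5, -1.0, -1.5]
grip_width: 0.655
gripper_force: 29.9
t 8.53 tcp [531.1 269.  408.6] yawy 1.5685 z [-3.e-04 -3.e-04 -1.e+00] F [-0.5 -1.  -1.5] w 0.66 gf 29.9
tool delta [ 6.1  1.  10.6]
```

View pics/w3.png

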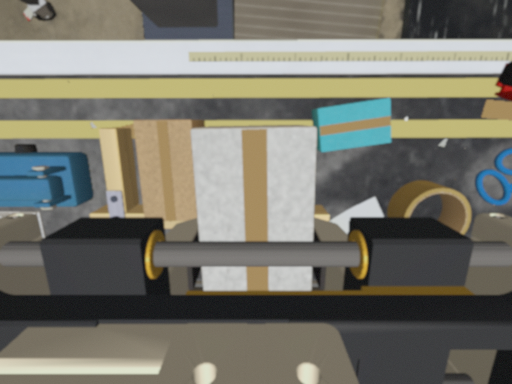

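The wrist view shows the loose carton held square, with its lid from (194,128) to (315,126). The big carton, stop and tape are clear of it. I'll fit the fence direction to subpixel accuracy from the stored top picture.

Run:
```python
from h import *
T=arm.camera_params("top");I=cv2.imread("pics/top0.png").astype(float)
b=I[:,:,2]-0.0*I[:,:,0]; s=I[:,:,2]-I[:,:,0]  # red minus blue: wood
for nm,sl,cols in (("outer",1,range(172,250)),("inner",-1,list(range(172,206))+list(range(231,236))+list(range(246,250)))):
    pts=[]
    for c in cols:
        p=s[180:202,c]; k=int(np.argmax(p)); m=(p.max()+np.median(p[:4]))/2
        r=range(k,0,-1) if sl>0 else range(k,len(p)-1)
        for i in r:
            j=i-sl
            if p[i]>=m>p[j]: pts.append((c,180+i+(p[i]-m)/(p[i]-p[j])*(-sl)));break
    P=np.array([atz(T,(c+0.0,v),45)[:2] for c,v in pts])
    f=cv2.fitLine(P.astype(np.float32),cv2.DIST_HUBER,0,.01,.01).ravel(); f=f if f[1]>0 else f*[-1,-1,1,1]
    at=lambda y:f[2]+f[0]/f[1]*(y-f[3])
    print(nm,len(P),"yaw of fence",-np.arctan2(f[0],f[1]).round(4),"x at y=95,270,160:",round(at(95),1),round(at(270),1))
# stop left edge and big carton sides (columns)
for nm,z,row,rng in (("stop",45,range(203,220),(232,242)),("bigL",81,range(197,221),(203,216)),("bigR",81,range(197,221),(225,236))):
    pts=[]
    for r in row:
        p=s[r,rng[0]:rng[1]]; p=p if nm!="bigR" else p[::-1]
        m=(p.max()+p.min())/2; i=next((i for i in range(1,len(p)) if p[i-1]<m<=p[i]),None)
        if i is None: continue
        u=i-1+(m-p[i-1])/(p[i]-p[i-1]); u=rng[0]+u if nm!="bigR" else rng[1]-1-u
        pts.append(atz(T,(u,r),z)[:2])
    f=cv2.fitLine(np.float32(pts),cv2.DIST_HUBER,0,.01,.01).ravel(); f=f*np.sign(f[0])
    print(nm,len(pts),"yaw",np.arctan2(f[1],f[0]).round(4),"y at x=520",(f[3]+f[1]/f[0]*(520-f[2])).round(1))
```

```text
outer 78 yaw of fence -0.0083 x at y=95,270,160: 604.4 605.8
inner 43 yaw of fence -0.0026 x at y=95,270,160: 573.2 573.6
stop 17 yaw -0.01 y at x=520 95.5
bigL 24 yaw -0.0156 y at x=520 198.1
bigR 24 yaw 0.0204 y at x=520 127.1
```

```bash
python3 drive.py '0 0 0.004 8 0 30 0;0 0 0 0 0 35 0;0 0 0 0 0 35 0;0 0 0 0 0 35 0;0 0 0 0 0 30 0;0 0 0 0 0 20 0;0 0 0 0 0 0 0;0 0 0 0 0 0 0'
python3 drive.py '0 0 0 0 0 0 0;0 0 0 0 0 0 0;0 0 0 0 0 0 0'|head -5; python3 -c "
from h import *
d([523,270,202])"
```

```text
time: 9.25
tcp_pos: [522.9, 269.3, 223.2]
tool_rot: [0.002, 1.0, -0.001, -0.001]
force: [0.6, -0.2, -1.5]
grip_width: 0.658
gripper_force: 29.9
time: 9.5
tcp_pos: [523.7, 269.7, 225.5]
tool_rot: [0.001, 1.0, 0.001, 0.001]
force: [0.2, -0.0, -1.7]
grip_width: 0.656
t 9.5 tcp [523.7 269.7 225.5] yawy 1.5685 z [ 0.0025  0.0016 -1.    ] F [ 0.2 -0.  -1.7] w 0.66 gf 29.9
tool delta [ 0.8  0.3 23.5]
```

```bash
python3 drive.py '0 0 0 0 0 12 0;0 0 0 0 0 8 0;0 0 0 0 0 3 0;0 0 0 0 0 0 0;0 0 0 -4 0 0 0;0 0 0 -4 0 0 0;0 0 0 -3 0 0 0;0 0 0 0 0 0 0'
for i in 1 2 3; do :; done
python3 drive.py '0 0 0 -2 0 0 0;0 0 0 -1 0 0 0;0 0 0 0 0 0 0;0 0 0 0 0 0 0'
```

```text
time: 10.17
tcp_pos: [535.1, 269.1, 200.8]
tool_rot: [0.001, 1.0, 0.0, 0.0]
force: [0.3, 0.2, -1.6]
grip_width: 0.654
gripper_force: 29.9
time: 10.5
tcp_pos: [537.1, 269.3, 200.7]
tool_rot: [0.001, 1.0, 0.0, -0.0]
force: [-0.3, -0.4, -1.9]
grip_width: 0.654
gripper_force: 29.9
```

```bash
python3 drive.py '0 0 0 -2 0 0 0;0 0 0 -1 0 0 0;0 0 0 0 0 0 0;0 0 0 0 0 0 0'|sed -n '2p;4p'
python3 drive.py '0 0 0 -1 0 0 0;0 0 0 -1 0 0 0;0 0 0 0 0 0 0;0 0 0 0 0 0 0'|sed -n '2p;4p'
```

```text
tcp_pos: [540.2, 269.3, 200.7]
force: [0.4, -0.4, -2.1]
tcp_pos: [542.2, 269.2, 200.7]
force: [-0.1, 0.1, -2.0]
```

```bash
python3 drive.py '0 0 0 -1 0 0 0;0 0 0 -1 0 0 0;0 0 0 0 0 0 0;0 0 0 0 0 0 0'|sed -n '2p;4p'
```

```text
tcp_pos: [544.2, 269.2, 200.7]
force: [-0.1, -1.2, -2.4]
```

```bash
python3 drive.py '0 0 0 -1 0 0 0;0 0 0 -1 0 0 0;0 0 0 0 0 0 0;0 0 0 0 0 0 0'|sed -n '2p;4p'
python3 -c "
from h import *
snap('wrist','w4.png')
T=cv2.imread('pics/w4.png');cv2.imwrite('pics/w4c.png',cv2.resize(T[90:250,90:350],None,fx=3,fy=3,interpolation=cv2.INTER_CUBIC))"
```

```text
tcp_pos: [546.2, 269.2, 200.7]
force: [-0.5, 1.2, -1.1]
```

View pics/w4c.png

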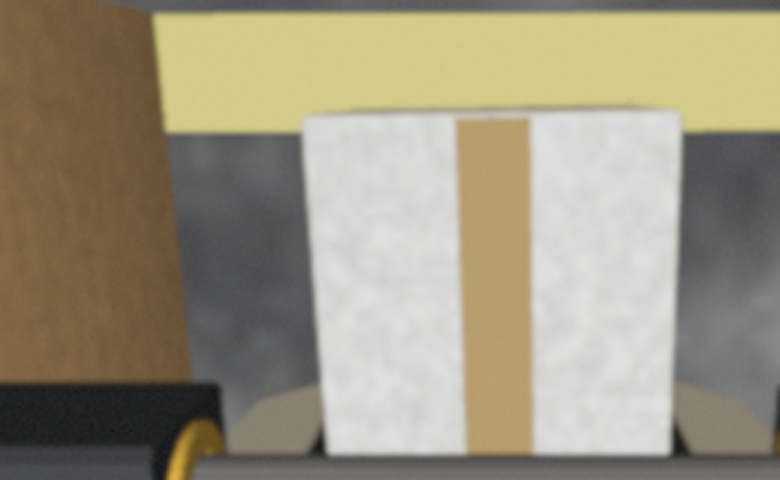

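The crop shows the held carton's near edge running from pixel (191.7,128.3) to (317.3,126.7), still short of the fence.

```bash
python3 - <<'E'
from h import *
W=np.load("pics/w4.png.npy",allow_pickle=True).item()
for u in [(191.7,128.3),(317.3,126.7),(198.5,241),(314,241)]: print(atz(W,u,50).round(1))
print("big left edge low z81",atz(W,(141,95),81).round(1), atz(W,(153,215),81).round(1))
E
python3 drive.py '0 0 0 -1 0 0 0;0 0 0 -1 0 0 0;0 0 0 0 0 0 0;0 0 0 0 0 0 0'|sed -n '2p;4p'
python3 drive.py '0 0 0 -1 0 0 0;0 0 0 -1 0 0 0;0 0 0 0 0 0 0;0 0 0 0 0 0 0'|sed -n '2p;4p'
```

```text
[480.8 239.5  50. ]
[480.2 298.5  50. ]
[538.5 239.3  50. ]
[538.6 300.   50. ]
big left edge low z81 [468.6 229.8  81. ] [512.8 229.5  81. ]
tcp_pos: [548.2, 269.2, 200.7]
force: [-0.5, -0.4, -2.3]
tcp_pos: [549.6, 269.3, 200.5]
force: [-4.1, 0.7, -0.5]
```

Touched the fence at 4 N, with the face at x≈584. I'll back off a little, set down, release and rise.

```bash
python3 drive.py '0 0 0 1 0 0 0;0 0 0 0 0 1 0;0 0 0 0 0 0 0;0 0 0 0 0 0 0.8;0 0 0 0 0 0 0.8;0 0 0 0 0 0 0.8;0 0 0 0 0 0 0.8;0 0 0 0 0 0 0.8'
python3 drive.py '0 0 0 0 0 -10 0.8;0 0 0 0 0 -30 0.8;0 0 0 0 0 -35 0.8;0 0 0 0 0 -20 0.8;0 0 0 0 0 0 0.8;0 0 0 0 0 0 0.8'
python3 -c "
from h import *
o,R=st();print(o['q'].round(2))"
```

```text
time: 13.22
tcp_pos: [549.4, 269.2, 199.9]
tool_rot: [0.001, 1.0, 0.0, 0.0]
force: [1.1, 0.3, 0.5]
grip_width: 0.8
gripper_force: 0.0
time: 13.72
tcp_pos: [549.5, 269.4, 296.8]
tool_rot: [0.001, 1.0, 0.001, 0.001]
force: [-0.1, -0.3, -0.5]
grip_width: 0.801
gripper_force: 0.0
t 13.72 tcp [549.5 269.4 296.8] yawy 1.5689 z [ 0.003   0.0019 -1.    ] F [-0.1 -0.3 -0.5] w 0.8 gf 0.0
[-0.66  0.52  0.16  1.74 -0.1   0.89  1.12]
```

```bash
python3 drive.py '0 0 0 20 24 0 0.55;0 0 0 0 25 0 0.55;0 0 0.121 0 0 0 0.55;0 0 0.121 0 0 0 0.55;0 0 0.121 0 0 0 0.55;0 0 0.121 0 0 0 0.55;0 0 0.121 0 0 0 0.55;0 0 0.121 0 0 0 0.55' >/dev/null
python3 drive.py '0 0 0.121 0 0 0 0.55;0 0 0.121 0 0 0 0.55;0 0 0.121 0 0 0 0.55;0 0 0.121 0 0 0 0.55;0 0 0.121 0 0 0 0.55;0 0 0.121 0 0 0 0.55;0 0 0.121 0 0 0 0.55;0 0 0 0 0 0 0.55' >/dev/null
python3 drive.py '0 0 0 0 0 0 0.55;0 0 0 0 0 0 0.55'|tail -2
python3 -c "
from h import *
T=arm.camera_params('top')
print([atz(T,u,40).round() for u in((171,216.4),(172,231))])
d([531,318,190]); snap('wrist','w5.png')"
```

```text
grip_width: 0.552
gripper_force: 0.0
[array([498., 345.,  40.]), array([444., 339.,  40.])]
t 15.22 tcp [529.  318.2 294.2] yawy -0.0 z [-7.e-04 -7.e-04 -1.e+00] F [-0.5  0.1  0.2] w 0.55 gf 0.0
tool delta [ -0.2   2.1 104.2]
```

View pics/w5.png

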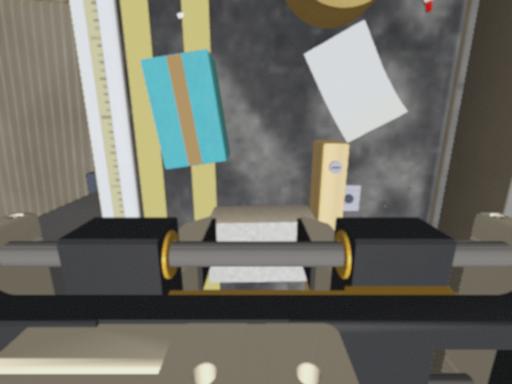

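The wrist view, looking left along the fence, shows the flat carton's near edge from (165,167) to (228,160), clear of the fingers. The loose carton's white lid is visible between the fingers. I'll descend beside it.

```bash
python3 drive.py '0 0 0 0 1 30 0.55;0 0 0 0 1 30 0.55;0 0 0 0 0 25 0.55;0 0 0 0 0 15 0.55;0 0 0 0 0 4 0.55;0 0 0 0 0 0 0.55;0 0 0 -3 0 0 0.55;0 0 0 -3 0 0 0.55'
python3 drive.py '0 0 0 -3 0 0 0.55;0 0 0 -3 0 0 0.55;0 0 0 0 0 0 0.55'
```

```text
time: 15.93
tcp_pos: [531.8, 312.3, 192.1]
tool_rot: [0.708, 0.706, 0.001, 0.0]
force: [0.4, -0.2, 0.9]
grip_width: 0.547
gripper_force: 0.0
time: 16.18
tcp_pos: [531.6, 305.8, 191.7]
tool_rot: [0.709, 0.705, 0.001, 0.0]
force: [-0.2, -0.3, 0.1]
grip_width: 0.551
gripper_force: 0.0
```

```bash
python3 drive.py '0 0 0 -4 0 0 0.55;0 0 0 -4 0 0 0.55;0 0 0 -4 0 0 0.55;0 0 0 -4 0 0 0.55;0 0 0 -4 0 0 0.55;0 0 0 -4 0 0 0.55'|sed -n '2p;4p'
python3 drive.py '0 0 0 -4 0 0 0.55;0 0 0 -4 0 0 0.55;0 0 0 -4 0 0 0.55;0 0 0 -4 0 0 0.55;0 0 0 0 0 0 0.55'|sed -n '2p;4p'
python3 drive.py '0 0 0 -3 0 0 0.55;0 0 0 -3 0 0 0.55;0 0 0 -3 0 0 0.55;0 0 0 -3 0 0 0.55;0 0 0 0 0 0 0.55'|sed -n '2p;4p'
python3 -c "
from h import *
st()"
```

```text
tcp_pos: [531.1, 281.8, 190.7]
force: [0.2, 2.4, 1.6]
tcp_pos: [531.0, 265.2, 190.7]
force: [0.0, -0.6, -0.4]
tcp_pos: [530.9, 253.3, 190.7]
force: [0.0, 0.1, -0.4]
t 17.52 tcp [530.9 253.3 190.7] yawy -0.005 z [-3.e-04 -7.e-04 -1.e+00] F [ 0.   0.1 -0.4] w 0.55 gf 0.0
```

```bash
python3 drive.py '0 0 0 -2 0 0 0.55;0 0 0 -2 0 0 0.55;0 0 0 -2 0 0 0.55;0 0 0 -2 0 0 0.55;0 0 0 -2 0 0 0.55;0 0 0 -2 0 0 0.55'|sed -n '2p;4p'
python3 drive.py '0 0 0 -1 0 0 0.55;0 0 0 -1 0 0 0.55;0 0 0 -1 0 0 0.55;0 0 0 -1 0 0 0.55'|sed -n '2p;4p'
```

```text
tcp_pos: [530.9, 242.0, 190.7]
force: [-0.4, 2.4, -1.1]
tcp_pos: [530.9, 238.3, 190.7]
force: [0.5, 1.2, -1.3]
```

```bash
python3 drive.py '0 0 0 -1 0 0 0.55;0 0 0 -1 0 0 0.55'|sed -n '2p;4p'
python3 drive.py '0 0 0 -1 0 0 0.55;0 0 0 -1 0 0 0.55'|sed -n '2p;4p'
```

```text
tcp_pos: [530.9, 236.3, 190.7]
force: [0.1, 1.3, -1.3]
tcp_pos: [530.9, 234.2, 190.7]
force: [0.0, 2.3, -0.4]
```

```bash
for k in 1; do python3 drive.py '0 0 0 -0.7 0 0 0.55;0 0 0 -0.7 0 0 0.55'|sed -n '2p;4p'; done
python3 drive.py '0 0 0 -0.7 0 0 0.55;0 0 0 0 0 0 0.55'|sed -n '2p;4p'
python3 drive.py '0 0 0 -0.7 0 0 0.55;0 0 0 0 0 0 0.55'|sed -n '2p;4p'
```

```text
tcp_pos: [530.9, 232.8, 190.7]
force: [0.2, 2.2, -1.7]
tcp_pos: [530.9, 232.0, 190.8]
force: [-0.6, 1.0, -1.2]
tcp_pos: [530.9, 231.4, 190.8]
force: [0.5, 1.6, -0.5]
```

```bash
python3 drive.py '0 0 0 -0.7 0 0 0.55;0 0 0 0 0 0 0.55'|sed -n '2p;4p'
python3 drive.py '0 0 0 -0.7 0 0 0.55;0 0 0 0 0 0 0.55'|sed -n '2p;4p'
```

```text
tcp_pos: [530.9, 230.7, 190.8]
force: [-0.2, 2.2, -1.0]
tcp_pos: [530.9, 230.2, 190.8]
force: [0.0, 2.5, -0.4]
```

```bash
python3 drive.py '0 0 0 -0.7 0 0 0.55;0 0 0 0 0 0 0.55'|sed -n '2p;4p'
python3 drive.py '0 0 0 -0.7 0 0 0.55;0 0 0 0 0 0 0.55'|sed -n '2p;4p'
```

```text
tcp_pos: [530.9, 230.1, 190.9]
force: [-0.6, 5.7, -0.8]
tcp_pos: [531.0, 230.0, 190.9]
force: [0.5, 7.2, -1.2]
```

```bash
python3 drive.py '0 0 0 -0.7 0 0 0.55;0 0 0 0 0 0 0.55'|sed -n '2p;4p'
python3 drive.py '0 0 0 -0.7 0 0 0.55;0 0 0 0 0 0 0.55'|sed -n '2p;4p'
```

```text
tcp_pos: [531.0, 229.8, 191.0]
force: [1.0, 8.3, -0.9]
tcp_pos: [531.0, 229.7, 191.0]
force: [1.3, 10.3, -1.6]
```

The row is at the stop, and force is building at about 3 N per mm. I'll go on to about 16 N and hold.

```bash
python3 drive.py '0 0 0 -0.7 0 0 0.55;0 0 0 -0.7 0 0 0.55;0 0 0 0 0 0 0.55;0 0 0 0 0 0 0.55'|sed -n '2p;4p'
python3 drive.py '0 0 0 -0.5 0 0 0.55;0 0 0 0 0 0 0.55;0 0 0 0 0 0 0.55'|sed -n '2p;4p'; python3 -c "
from h import *
st()"
```

```text
tcp_pos: [530.9, 229.5, 191.2]
force: [0.2, 14.8, -2.2]
tcp_pos: [530.9, 229.4, 191.2]
force: [0.9, 15.6, -2.4]
t 20.77 tcp [530.9 229.4 191.2] yawy -0.0015 z [ 0.0013  0.0055 -1.    ] F [ 0.9 15.6 -2.4] w 0.55 gf 8.0
```

```bash
python3 drive.py '0 0 0 0 0 0 0.55;0 0 0 0 0 0 0.55;0 0 0 0 0 0 0.55;0 0 0 0 0 0 0.55;0 0 0 0 0 0 0.55;0 0 0 0 0 0 0.55'|sed -n '4p'
python3 drive.py '0 0 0 2 0 0 0.55;0 0 0 2 0 0 0.55;0 0 0 2 0 0 0.55;0 0 0 5 0 0 0.55;0 0 0 5 0 0 0.55;0 0 0 5 0 0 0.55;0 0 0 0 0 -20 0.55;0 0 0 0 0 -35 0.55' >/dev/null
python3 drive.py '0 0 0 0 0 -35 0.55;0 0 0 0 0 -35 0.55;0 0 0 0 0 -35 0.55;0 0 0 20 0 -35 0.55;0 0 0 35 0 -20 0.55;0 0 0 35 0 0 0.55;0 0 0 35 0 0 0.55;0 0 0 35 0 0 0.55'>/dev/null
python3 drive.py '0 0 0 35 0 0 0.55;0 0 0 35 0 0 0.55;0 0 0 0 0 0 0.55;0 0 0 0 0 0 0.55'|sed -n '2p;4p'
python3 - <<'E'
from h import *
snap('top','t2.png')
t=cv2.imread("pics/t2.png"); cv2.imwrite("pics/t2c.png",cv2.resize(t[180:235,160:260],None,fx=7,fy=7,interpolation=cv2.INTER_CUBIC))
E
```

```text
force: [0.9, 16.2, -1.4]
tcp_pos: [530.5, 479.2, 404.4]
force: [-0.2, -0.5, 0.0]
```

View pics/t2c.png

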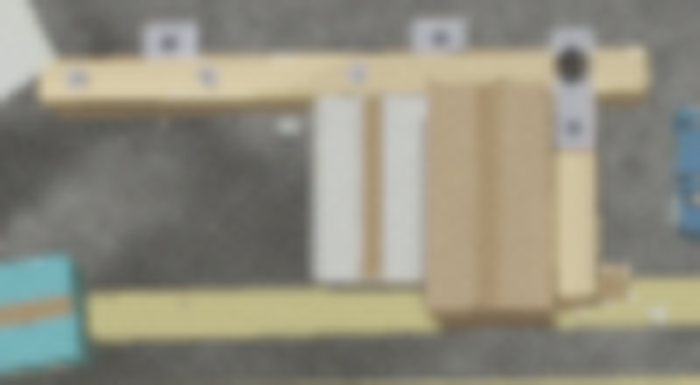

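The row is closed: the loose carton spans crop columns 312–427, the big one 427–555, and the stop starts at 555. Near ends are at crop rows 282 (loose) and 308 (big). I'll check the fence gap of the big carton numerically.

```bash
python3 - <<'E'
from h import *
T=arm.camera_params("top");g=lambda x,y:((x+.5)/7-.5+160,(y+.5)/7-.5+180)
L=[atz(T,g(*u),50)[:2].round(1) for u in((312,97),(427,97),(427,281),(312,281))]
B=[atz(T,g(*u),81)[:2].round(1) for u in((427,83),(553,83),(555,308),(428,308))]
print(L,B)
print("loose cx",np.mean(L,0),"big cx",np.mean(B,0),"near ends",L[2],B[3])
E
python3 drive.py '0 0 0 -30 0 0 0.55;0 0 0 -38 0 0 0.55;0 0 0 -38 0 0 0.55;0 0 0 -38 0 0 0.55;0 0 0 -38 0 0 0.55;0 0 0 -38 0 0 0.55;0 0 0 -38 0 0 0.55;0 0 0 -38 0 0 0.55'>/dev/null
python3 drive.py '0 0 0 -38 0 0 0.55;0 0 0 -38 0 0 0.55;0 0 0 -38 0 0 0.55;0 0 0 0 0 0 0.55;0 0 0 0 0 0 0.55;0 0 0 0 0 0 0.55'|sed -n '1,2p'
python3 -c "
from h import *
snap('wrist','w6.png')"
```

```text
[array([580.2, 220.9]), array([578.7, 159.7]), array([479.8, 160.2]), array([481.3, 220.4])] [array([579. , 156.8]), array([577.3,  91.2]), array([459.4,  92.1]), array([461.1, 156.8])]
loose cx [530.  190.3] big cx [519.2   124.225] near ends [479.8 160.2] [461.1 156.8]
time: 24.15
tcp_pos: [529.8, 65.6, 406.0]
```

View pics/w6.png

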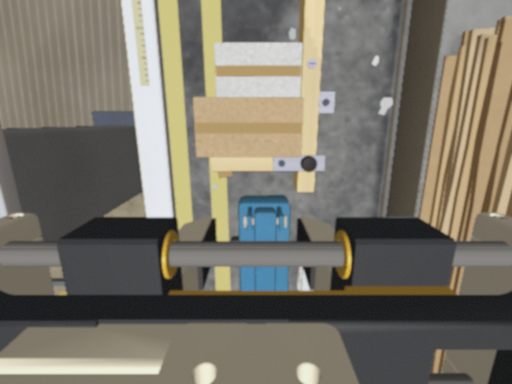

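The wrist view shows loose, big and stop in closed contact. Big lid corners are near (194,98), (303,97), (303,157) and (197,157), and loose lid corners near (215,43), (302,43), (301,97) and (217,97).

```bash
python3 - <<'E'
from h import *
W=np.load("pics/w6.png.npy",allow_pickle=True).item()
I=cv2.imread("pics/w6.png"); 
for n,z,U in(("loose",50,[(215,43),(302,43),(301,97),(217,97)]),("big",81,[(194,98),(303,97),(303,157),(197,157)]),("fence",45,[(302,36),(300,165),(298,190)]),("stopface",45,[(215,157),(275,157)])):
    P=np.array([atz(W,u,z)[:2] for u in U]); print(n,P.round(1).tolist(),P.mean(0).round(1))
E
python3 -c "
import cv2;t=cv2.imread('pics/w6.png');cv2.imwrite('pics/w6c.png',cv2.resize(t[30:200,180:340],None,fx=3.5,fy=3.5,interpolation=cv2.INTER_CUBIC))"
```

```text
loose [[484.2, 218.9], [582.0, 218.2], [582.9, 160.7], [483.9, 161.4]] [533.2 189.8]
big [[463.5, 158.0], [580.1, 158.3], [582.5, 94.0], [462.7, 94.9]] [522.2 126.3]
fence [[582.5, 226.7], [585.3, 79.1], [583.9, 46.3]] [583.9 117.4]
stopface [[477.6, 90.1], [553.4, 89.5]] [515.5  89.8]
```

View pics/w6c.png

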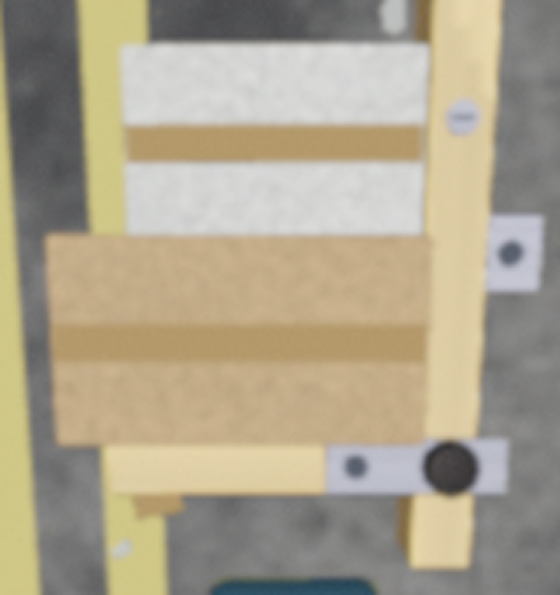

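The enlarged crop shows both cartons square, with no gap at the joint, the stop or the fence. Centres are at about -51 and -62 mm from the fence, which is within limits.

```bash
python3 -c "
from rig import arm
print(arm.finish_job())"
```

```text
the job is handed in; nothing more can be done
None
```

The job is handed in: the loose carton stands left of the big one and both are closed up against the fence and stop, after a steady push of about 16 N; no verdict came back.

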